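# Check the press spindle's thread with the pitch comb

## Robot

A 6-joint arm with a two-finger parallel gripper is mounted at the origin on the work surface. World frame = base frame: x ahead of the robot, y to its left, z up, the work surface at z = 0. Lengths are in mm, angles in rad, forces in N, time in s.
With the tool pointing down it reaches from about 300 to 875 mm from the base axis. Payload 4.2 kg.
Tool frame: the origin (TCP) lies between the finger pads; the fingertips stand arm.nose_length ahead of it and the grasp point (between the pads) lies 3 mm ahead of it (arm.nose_length is the distance from the TCP to the fingertips, in mm); z points along the fingers, y is the line along which they close (so a half turn about z gives the same grasp; the last joint's range is limited). The gripper opens to 85 mm and grips with 20 to 120 N. Pads are 22 mm wide; open, the fingers measure 114 mm over their backs; the gripper's body (76 mm by 85 mm) begins 54 mm behind the grasp point. The pads swing forward as they close: fully open they stand 13 mm farther back than shut.
Start: joints at [-1.237, 0.32, 1.565, -0, 1.257, -0.02], TCP at [199.22, -539.398, 253.338] pointing down, gripper open.
Joint ranges: [-3.11, 3.11], [-0.84, 2.01], [0.21, 2.61], [-1.34, 4.49], [0.05, 2.63], [-2.56, 2.56]. Speed limits (rad/s): [2.57, 2.57, 3.14, 3.14, 3.14, 3.14].

## Interface

Orientations are given as a rotation vector (axis times angle).
In Python, from rig import arm gives the robot as it stands.
- The arm moves only by the tool drive_tool, never from a script. Its argument "series" is a list of rows, each a list of 3 entries, a list of its own where there are three numbers: the shift along the tool's x, y, z in m, then the turn, a rotation vector about the tool's x, y, z in rad, then the closure, from 0 (fully open) to 1 (shut). In form: [[[tx, ty, tz], [rx, ry, rz], hand], ...]. A call has 1 to 10 rows; each row shifts and turns the commanded pose from where the row before left it, along the tool's axes as they then stand; what a row does not reach is not made up. A row lasts 1/10 s, in which the tool goes at most 50 mm and 8.59 degrees, less where a joint would pass 70% of its speed; a pose out of reach is approached as far as the arm can. A call with a gripper value outside its range is refused whole. The fingers move at their own pace and stop on an object; the grip force is fixed at half the most. Time passes only in rows, so rows that do not move let the fingers close. It gives the time, the measured TCP pose, the force, the opening and the grip force at its end, in the units of the state.
- arm.state(): the state, without advancing time (a new reading comes with each control period).
- arm.grab_frame(name): name is "scene" or "top" or "wrist"; returns (picture, depth): 384x512x3 uint8, blue, green, red; 384x512 float32, mm along the optical axis (not along the pixel's ray), 0 where there is no reading.
- arm.camera_model(name): a dict with "camera_matrix" (3x3 intrinsics, pixels), "position" and "rotation" of the camera in the world. Camera axes: x right, y down, z forward; pixel columns grow to the right and rows downward; lengths in mm; the calibration is good to about 2 mm. A picture is of the moment at which its call begins: read the wrist's pose just before it. camera_model takes no time and is no camera call; for the wrist camera it gives the pose at the moment of the call.
- arm.job_done(): hands the job in; it is judged then, once.
The state is a dict: "clock": time; "qpos": joint angles; "joint_vel": joint speeds; "tau": joint torques, N m; "eef_pos": TCP position; "ee_rot": TCP orientation; "contact_force": force on the tool from outside, world axes, zero at the start; "wrist_torque": the same for the moment, N m; "gripper_width": finger opening in mm; "grasp_force": force on a finger pad.
Only numpy, scipy, OpenCV 4.12 (cv2) and the standard library are available. Lean on these libraries where they do the work, as an engineer would, in place of code of your own. Each camera call takes 0.05 s, during which the arm holds its last target. There are 200 camera calls.

## Task

Check the thread of the carton press's spindle with the blue-handled pitch comb: take it from its stand, lay its teeth along the top of the thread and feel along with light pressure until they drop into the grooves and the comb sits upright and flat, fully home from end to end. Keep it pressed home lightly for about a second, touching down slowly and never forcing it (even a brief knock of 25 N on the thread is too much), then put it back upright in its own place in the stand and let go. Leave the other combs, the crayon box and the glue bottle alone.

Things in the scene. Friction and masses are not known exactly. Their poses are not given: they have to be found in the camera images.
- comb8_grip (a point): Grasp point of the blue pitch comb (60 g): T handle 10 mm thick (y, grip across it): lower crossbar 66 mm long (x), 12 mm high, grip above it 40 mm long, 24 mm high; steel toothed blade below. The point is at mid-length and mid-thickness, 23 mm above the crossbar's underside, 13 mm below the top. z up. Starts upright in any one of the stand's three places, this point 53 mm above the table.
- comb8_edge (a point): Mid-point of the blade's lower edge, on the lands between the teeth, 39 mm straight below comb8_grip; same axes. Blade 44 mm long (x), 2.5 mm thick, 16 mm high below the crossbar. Five trapezoidal teeth point down 4.2 mm from this line, pitch 8 mm, the middle one here; each 4.7 mm wide at the line, 2.4 mm at its tip. Fully home, the lands rest on the thread's crests.
- thread_top (a point): Point on top of the spindle's thread, midway along it, level with the crests, 84 mm above the table. x along the level spindle, z up. Trapezoidal thread: 48 mm diameter, 8 mm pitch, 44 mm to either side of here; crests 2.9 mm wide, grooves 4.5 mm deep, 5.1 mm wide at the top. The spindle stands turned differently each time: where along x the grooves lie is not measured, and must be felt or seen.
- press_unit: The press's spindle unit, bolted down and rigid: grey base plate 240 x 96 mm, spindle along x with its axis 60 mm up, in two blue bearing blocks whose tops are 94 mm above the table and whose inner faces lie 61 mm to either side of the middle. The spindle is too stiff to be turned by the comb. Origin: centre of the plate's underside.
- comb_stand: Wooden comb stand, fixed, 236 mm long (x), 44 mm wide (y), origin at the centre of its underside. Four posts 30 mm high leave three gaps 52 mm long, centred at x = -76, 0, +76 mm: a comb's blade hangs in a gap, the crossbar's ends resting on the posts (30 mm up) between cheeks 7 mm high and 15 mm apart (along y).
- comb6_grip (a point): Same point on another comb, orange handle, same outer size, in another place of the stand. Leave alone.
- comb5_grip (a point): Same point on another comb, green handle, same outer size, in the third place. Leave alone.
- crayon_box_center (a point): Centre of a loose yellow crayon box lying flat, 115 x 72 x 28 mm. Leave alone.
- glue_bottle_center (a point): Centre of a loose white glue bottle standing upright, 40 mm across, 110 mm high. Leave alone.
There are look-alikes about, which are no part of the job. What is shaped like the part that bears comb8_grip but pink is not meant.

How it is judged (in metres and radians):
On the way:
1. the blue comb sits flat in the thread, lands on the crests, pressed lightly, for about a second (z of comb8_edge in the frame of thread_top below 0.0013 m and y of comb8_edge in the frame of thread_top between -0.005 and 0.005 m and x of comb8_edge in the frame of thread_top between -0.026 and 0.026 m and angle between the x axis of comb8_edge and the x axis of thread_top, either way round below 0.06 rad and angle between comb8_edge's own z axis and vertical below 0.12 rad and contact force between comb8 and press_unit above 1 N), for 0.8 s.
At the end, for the whole second after the job is handed in: The blue comb hangs at rest, upright (within 7 degrees) in the place of the stand it came from, within 8 mm of where it started, released (distance of comb8_grip from where it was at the start of the episode below 0.008 m and angle between comb8_grip's own z axis and vertical below 0.12 rad and linear speed of comb8 below 0.02 m/s); the robot touches nothing.
It fails at once if the comb is forced on the thread (25 N or more) (contact force between comb8 and press_unit above 25 N).
It fails at once if another comb moved by more than 15 mm (distance of any of comb6_grip, comb5_grip from where it was at the start of the episode above 0.015 m).
It fails at once if crayon box or glue bottle moved by more than 20 mm (distance of any of crayon_box_center, glue_bottle_center from where it was at the start of the episode above 0.02 m).
It also fails if it takes over 56 s, if anything falls off the work surface, if the arm or the gripper's body presses on something with over 40 N, if the wrist force passes 120 N, or if a joint passes its speed limit or range.

## Working session

There is one attempt and no reset: what is moved stays moved. The work goes in short steps, Python scripts to look and compute and a tool call to move; the robot and the scene stay as the last step left them, time stands still between calls to the robot, and variables do not carry over. Pictures are saved under pics/ and viewed, at most 10 in all, crops included, and the job is handed in when it is done.

Besides the shell and the picture viewer there is one more tool, called after "Request:" in YAML: its name, and indented under it one key for each argument. drive_tool: Moves the arm, as the interface text tells. Its arguments: {"type":"object","properties":{"series":{"type":"array"}},"required":["series"]}

```bash
mkdir -p pics; ls
python3 - <<'E'
from rig import arm
import cv2,numpy as np
print(arm.state(), arm.nose_length)
for n in("scene","top"):
    p,d=arm.grab_frame(n); cv2.imwrite(f"pics/{n}0.png",p); np.savez(f"{n}0.npz",p=p,d=d)
    print(n,arm.camera_model(n))
E
```

```text
pics
{'clock': 0.0, 'qpos': array([-1.23700784e+00,  3.20296700e-01,  1.56567602e+00,  2.31339029e-05,
        1.25737410e+00, -2.00270172e-02]), 'joint_vel': array([-0.00037058, -0.00201595,  0.00123997, -0.00087297,  0.00189769,
        0.00058937]), 'tau': array([-2.11218350e-03, -4.15529287e+01, -2.34162980e+01, -2.14547936e-04,
        8.14404135e-03, -3.94988788e-07]), 'eef_pos': array([ 199.07716691, -538.97990078,  252.48062352]), 'ee_rot': array([-3.09085352e+00, -5.52561112e-01,  3.96150531e-04]), 'contact_force': array([-0.19484696, -0.55266586,  0.09768985]), 'wrist_torque': array([-0.03039819, -0.00501401, -0.01382185]), 'grasp_force': 0.0, 'gripper_width': 85.44762779398268} 22.0
scene {'camera_matrix': array([[365.95872273,   0.        , 255.1453599 ],
       [  0.        , 365.95872273, 188.85841387],
       [  0.        ,   0.        ,   1.        ]]), 'position': array([1289.25809619, -227.44174736,  612.52725812]), 'rotation': array([-1.88861531, -1.3645578 ,  0.69020526])}
top {'camera_matrix': array([[398.29892896,   0.        , 250.67603057],
       [  0.        , 398.29892896, 188.97036181],
       [  0.        ,   0.        ,   1.        ]]), 'position': array([479.97194815, -16.21644516, 953.25021568]), 'rotation': array([-2.11005018,  2.17360401, -0.15785635])}
```

View pics/scene0.png

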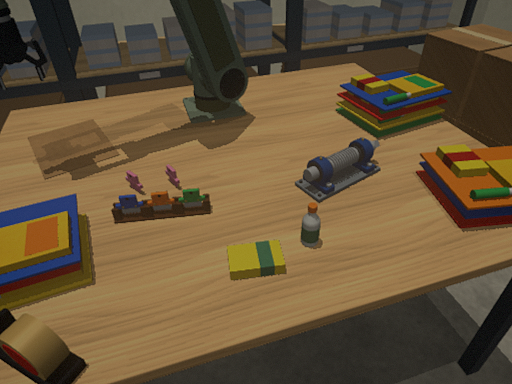

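View pics/top0.png

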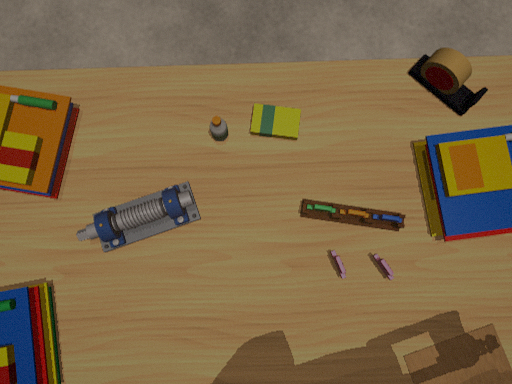

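The top view shows the stand at about (352,214), with the blue comb at its right end (387,218), orange in the middle and green on the left. The press is at (147,217), the bottle at (218,128), the box at (275,121), and two pink look-alikes lie at (337,263) and (382,265). Next I'll measure by ray casting.

```bash
cat > h.py <<'E'
import numpy as np,cv2
from scipy.spatial.transform import Rotation as R
def ray(m,uv,z):
    "pixels -> points on the plane at height z"
    uv=np.atleast_2d(np.asarray(uv,float)); d=np.c_[uv,np.ones(len(uv))]@np.linalg.inv(m["camera_matrix"]).T
    d=d@R.from_rotvec(m["rotation"]).as_matrix().T; c=np.asarray(m["position"])
    return c+d*((z-c[2])/d[:,2])[:,None]
def cloud(m,d):
    v,u=np.mgrid[:d.shape[0],:d.shape[1]]; K=m["camera_matrix"]
    P=np.stack([(u-K[0,2])/K[0,0]*d,(v-K[1,2])/K[1,1]*d,d],-1)
    return P@R.from_rotvec(m["rotation"]).as_matrix().T+m["position"]
def line(P):
    "centre and direction (deg) of xy points, from min area rect"
    r=cv2.minAreaRect(np.float32(P[:,:2])); b=cv2.boxPoints(r); e=b[1]-b[0];f=b[2]-b[1]
    e=e if np.hypot(*e)>np.hypot(*f) else f
    return np.round(r[0],1),np.round(sorted(r[1]),1),round(float(np.degrees(np.arctan2(e[1],e[0]))%180),2)
E
python3 - <<'E'
from h import *
from rig import arm
m=arm.camera_model("top"); f=np.load("top0.npz"); p,d=f["p"],f["d"]
hsv=cv2.cvtColor(p,cv2.COLOR_BGR2HSV); C=cloud(m,d); z=C[...,2]; H,S,V=cv2.split(hsv)
v,u=np.mgrid[:384,:512]
st=(u>290)&(u<412)&(v>190)&(v<240)
for n,lo,hi in(("blue",105,130),("orange",5,18),("green",45,85)):
    k=st&(H>=lo)&(H<=hi)&(S>120)&(z>45); uv=np.c_[u[k],v[k]]
    print(n,len(uv),uv.mean(0),np.percentile(z[k],[5,50,95]),line(ray(m,uv,64)))
k=st&(z>15)&(z<48)&(S>60); print("stand",k.sum(),line(C[k]))
k=st&(z>12); print("stand all",k.sum(),line(C[k]))
pr=(u>70)&(u<210)&(v>170)&(v<260)
k=pr&(H>105)&(H<125)&(S>90)&(z>50)
nn,l,s,c=cv2.connectedComponentsWithStats(k.astype(np.uint8))
for i in range(1,nn):
    if s[i,4]>40:
        q=l==i; print("block",s[i],c[i],line(C[q]),np.percentile(z[q],95), ray(m,c[i:i+1],90))
k=pr&(z>5)&(z<20); print("plate",line(C[k]),k.sum())
for n,x0,x1,y0,y1 in(("bottle",205,232,110,142),("box",245,305,98,142),("pink",325,395,245,282)):
    k=(u>x0)&(u<x1)&(v>y0)&(v<y1)&(z>8); print(n,line(C[k]),np.percentile(z[k],99))
E
```

```text
blue 84 [390.73809524 217.47619048] [49.71778603 65.98456667 68.67432353] (array([ 540.9, -323.2]), array([10.3, 46.6]), 82.54)
orange 93 [356.1827957  211.94623656] [ 48.36472499  64.53003233 953.25021568] (array([ 555.8, -245.9]), array([ 89.6, 238.3]), 88.31)
green 63 [322.23809524 206.92063492] [50.65433354 65.46206877 68.78505566] (array([ 569.6, -167.6]), array([11., 54.]), 80.64)
stand 609 (array([ 555.8, -249.8]), array([ 30.2, 235.8]), 79.9)
stand all 962 (array([ 548.5, -187.3]), array([ 96.1, 355.8]), 96.73)
block [162 189  21  29 347] [171.22190202 202.64553314] (array([590.5, 160.9]), array([30.6, 66. ]), 18.23) 94.88433943855873 [[585.55381076 158.66511274  90.        ]]
block [ 94 211  22  31 380] [103.42105263 226.80526316] (array([497.9, 162.3]), array([ 62.3, 353.3]), 74.26) 94.85940985704119 [[537.29129105 305.51879552  90.        ]]
plate (array([566.1, 247.9]), array([203.2, 325.6]), 88.93) 1483
bottle (array([761. ,  55.5]), array([33.2, 39.9]), 108.06) 112.67130665325544
box (array([650.9, -57.3]), array([115.3, 350.6]), 170.81) 32.315540941348345
pink (array([ 445.6, -173.7]), array([ 59.5, 320.3]), 84.26) 953.2502156752159
```

```bash
cat >> h.py <<'E'
def plan(s,xyz,yaw):
    "tool-frame shift (mm) and turn (rad) to reach xyz with tool down and tool y at yaw deg (mod 180)"
    M=R.from_rotvec(s["ee_rot"]).as_matrix(); a=np.radians(yaw)
    y=np.array([np.cos(a),np.sin(a),0]); y=y if y@M[:,1]>0 else -y; zz=np.array([0,0,-1.])
    T=np.c_[np.cross(y,zz),y,zz]
    print("shift",np.round(M.T@(np.asarray(xyz)-s["eef_pos"]),1),"turn",np.round(R.from_matrix(M.T@T).as_rotvec(),4))
E
python3 - <<'E'
from h import *
from rig import arm
s=arm.state(); M=R.from_rotvec(s["ee_rot"]).as_matrix(); print(M.round(3))
w=arm.camera_model("wrist"); print("cam in tool",M.T@(w["position"]-s["eef_pos"]), (M.T@R.from_rotvec(w["rotation"]).as_matrix()).round(3),w["camera_matrix"])
plan(s,[541,-324,200],-10.1)
E
```

```text
[[ 0.938  0.346 -0.001]
 [ 0.346 -0.938  0.001]
 [ 0.    -0.002 -1.   ]]
cam in tool [  71.23787944   -1.00205114 -120.37224324] [[ 0.    -0.96  -0.279]
 [ 1.     0.     0.   ]
 [-0.    -0.279  0.96 ]] [[309.60797986   0.         253.1689788 ]
 [  0.         309.60797986 193.9222306 ]
 [  0.           0.           1.        ]]
shift [395.2 -83.2  52.7] turn [-1.4000e-03 -9.0000e-04 -1.0407e+00]
```

Request:
drive_tool:
  series:
    - [[0.0395,-0.0083,0.0053],[0,0,0],0]
    - [[0.0395,-0.0083,0.0053],[0,0,0],0]
    - [[0.0395,-0.0083,0.0053],[0,0,0],0]
    - [[0.0395,-0.0083,0.0053],[0,0,0],0]
    - [[0.0395,-0.0083,0.0053],[0,0,0],0]
    - [[0.0395,-0.0083,0.0053],[0,0,0],0]
    - [[0.0395,-0.0083,0.0053],[0,0,0],0]
    - [[0.0395,-0.0083,0.0053],[0,0,0],0]
    - [[0.0395,-0.0083,0.0053],[0,0,0],0]
    - [[0.0395,-0.0083,0.0053],[0,0,0],0]

```text
clock: 1.1
eef_pos: [542.1, -323.5, 199.6]
ee_rot: [-3.092, -0.553, 0.001]
contact_force: [-0.8, -0.6, -0.2]
gripper_width: 85.3
grasp_force: 0.0
```

Request:
drive_tool:
  series:
    - [[0,0,0],[0,0,-0.13],0]
    - [[0,0,0],[0,0,-0.13],0]
    - [[0,0,0],[0,0,-0.13],0]
    - [[0,0,0],[0,0,-0.13],0]
    - [[0,0,0],[0,0,-0.13],0]
    - [[0,0,0],[0,0,-0.13],0]
    - [[0,0,0],[0,0,-0.13],0]
    - [[0,0,0],[0,0,-0.13],0]
    - [[0,0,0],[0,0,0],0]
    - [[0,0,0],[0,0,0],0]

```text
clock: 2.1
eef_pos: [540.9, -324.6, 200.0]
ee_rot: [-2.411, -2.013, 0.0]
contact_force: [0.7, -0.2, 0.3]
gripper_width: 85.6
grasp_force: 0.0
```

Run:
```python
from h import *
from rig import arm
w=arm.camera_model("wrist"); s=arm.state(); p,d=arm.grab_frame("wrist"); cv2.imwrite("pics/w1.png",p)
import pickle; pickle.dump((w,s,p,d),open("w1.pkl","wb"))
print(s["clock"],s["eef_pos"],s["ee_rot"],s["qpos"],s["contact_force"])
H,S,V=cv2.split(cv2.cvtColor(p,cv2.COLOR_BGR2HSV)); C=cloud(w,d); z=C[...,2]; v,u=np.mgrid[:384,:512]
k=(H>105)&(H<130)&(S>110)&(d>0)&(np.hypot(C[...,0]-541,C[...,1]+324)<60)
print(k.sum(),np.percentile(z[k],[5,50,95]))
for a,b in((60,75),(36,48)):
    q=k&(z>a)&(z<b); print(a,q.sum(),line(C[q]),np.median(z[q]))
q=k&(z>60); uv=np.c_[u[q],v[q]]; print("top by plane 66",line(ray(w,uv,66)),uv.mean(0))
```

```text
2.1 [ 540.87510862 -324.6045665   199.9788819 ] [-2.41130658e+00 -2.01285689e+00  3.90064838e-04] [-5.58732450e-01  4.42380634e-01  1.51046857e+00 -6.15238217e-05
  1.18936711e+00 -3.79069875e-01] [ 0.7290574  -0.23872096  0.33670494]
652 [ 41.70167315  66.29170024 254.51189066]
60 312 (array([ 540.5, -328.9]), array([ 8.7, 29.2]), 79.64) 65.68412042411518
36 56 (array([ 541.2, -325.9]), array([ 7.7, 62.8]), 79.55) 41.56006179129369
top by plane 66 (array([ 554.8, -427.7]), array([144.3, 180.2]), 135.94) [276.97147651 261.29530201]
```

View pics/w1.png

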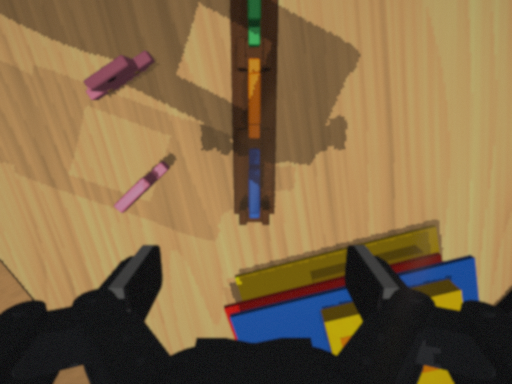

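The wrist view shows the blue comb upright in the stand's end place, centred near (254,185), and nothing lies beside it where the fingers will go. I'll go down and grip it.

Request:
drive_tool:
  series:
    - [[-0.0014,0,0.02],[0,0,0],0]
    - [[0,0,0.025],[0,0,0],0]
    - [[0,0,0.025],[0,0,0],0]
    - [[0,0,0.025],[0,0,0],0]
    - [[0,0,0.02],[0,0,0],0]
    - [[0,0,0.015],[0,0,0],0]
    - [[0,0,0.008],[0,0,0],0]
    - [[0,0,0.005],[0,0,0],0]
    - [[0,0,0],[0,0,0],0]
    - [[0,0,0],[0,0,0],0]

```text
clock: 3.15
eef_pos: [541.2, -326.4, 58.1]
ee_rot: [2.408, 2.015, 0.001]
contact_force: [0.4, -0.3, 0.3]
gripper_width: 85.5
grasp_force: 0.0
```

Request:
drive_tool:
  series:
    - [[0,0,0],[0,0,0],0.7]
    - [[0,0,0],[0,0,0],0.7]
    - [[0,0,0],[0,0,0],0.8]
    - [[0,0,0],[0,0,0],0.85]
    - [[0,0,0],[0,0,0],0.9]
    - [[0,0,0],[0,0,0],1]
    - [[0,0,0],[0,0,0],1]
    - [[0,0,0],[0,0,0],1]
    - [[0,0,0],[0,0,0],1]
    - [[0,0,0],[0,0,0],1]

```text
clock: 4.15
eef_pos: [540.8, -326.1, 57.5]
ee_rot: [2.409, 2.016, 0.0]
contact_force: [-0.5, 0.8, 3.5]
gripper_width: 9.4
grasp_force: 59.0
```

Request:
drive_tool:
  series:
    - [[0,0,-0.01],[0,0,0],1]
    - [[0,0,-0.02],[0,0,0],1]
    - [[0,0,-0.025],[0,0,0],1]
    - [[0,0,-0.03],[0,0,0],1]
    - [[0,0,-0.03],[0,0,0],1]
    - [[0,0,-0.03],[0,0,0],1]
    - [[0.02,-0.003,-0.02],[0,0,0],1]
    - [[0.04,-0.0056,0],[0,0,0],1]
    - [[0.04,-0.0056,0],[0,0,0],1]
    - [[0.04,-0.0056,0],[0,0,0],1]

```text
clock: 5.15
eef_pos: [545.6, -183.5, 222.8]
ee_rot: [2.41, 2.015, 0.0]
contact_force: [0.6, -0.6, -1.1]
gripper_width: 8.9
grasp_force: 58.6
```

Request:
drive_tool:
  series:
    - [[0.04,-0.0056,0],[0,0,0],1]
    - [[0.04,-0.0056,0],[0,0,0],1]
    - [[0.04,-0.0056,0],[0,0,0],1]
    - [[0.04,-0.0056,0],[0,0,0],1]
    - [[0.04,-0.0056,0],[0,0,0],1]
    - [[0.04,-0.0056,0],[0,0,0],1]
    - [[0.04,-0.0056,0],[0,0,0],1]
    - [[0.04,-0.0056,0],[0,0,0],1]
    - [[0.04,-0.0056,0],[0,0,0],1]
    - [[0.053,-0.0072,0],[0,0,0],1]

```text
clock: 6.15
eef_pos: [561.5, 229.3, 222.7]
ee_rot: [2.41, 2.015, -0.001]
contact_force: [1.8, -0.2, -1.1]
gripper_width: 9.2
grasp_force: 58.6
```

Request:
drive_tool:
  series:
    - [[0,0,0],[0,0,-0.1235],1]
    - [[0,0,0],[0,0,-0.1235],1]
    - [[0,0,0],[0,0,-0.1235],1]
    - [[0,0,0],[0,0,-0.1235],1]
    - [[0,0,0],[0,0,0],1]
    - [[0,0,0],[0,0,0],1]
    - [[0,0,0],[0,0,0],1]

```text
clock: 6.85
eef_pos: [561.7, 228.4, 222.4]
ee_rot: [1.845, 2.543, -0.0]
contact_force: [0.2, 0.1, -1.4]
gripper_width: 8.7
grasp_force: 58.6
```

Run:
```python
from h import *
from rig import arm
w=arm.camera_model("wrist"); s=arm.state(); p,d=arm.grab_frame("wrist"); cv2.imwrite("pics/w2.png",p)
import pickle; pickle.dump((w,s,p,d),open("w2.pkl","wb"))
print(s["clock"],s["eef_pos"],s["ee_rot"],s["qpos"],s["contact_force"],s["gripper_width"])
H,S,V=cv2.split(cv2.cvtColor(p,cv2.COLOR_BGR2HSV)); C=cloud(w,d); z=C[...,2]; v,u=np.mgrid[:384,:512]
k=(z>60)&(z<98)&(d>0)&(S<70)
a=np.radians(108.2); e=np.array([np.cos(a),np.sin(a)]); n=np.array([-e[1],e[0]]); q=C[...,:2]-[561.4,232.1]
X,Y=q@e,q@n; g=(np.abs(X)<42)&(z>80)&(z<88)&(np.abs(Y)<25); print(g.sum(),np.percentile(z[g],[50,95,99]))
b=(H>105)&(H<125)&(S>90)&(z>86)&(z<100)
for lo,hi in((-100,-50),(50,100)):
    h=b&(X>lo)&(X<hi)&(np.abs(Y)<50); print(h.sum(),np.percentile(X[h],[1,50,99]),np.percentile(Y[h],[1,50,99]),np.median(z[h]))
```

```text
6.85 [561.70937659 228.37966824 222.35452619] [ 1.84516227e+00  2.54261301e+00 -1.78828017e-04] [ 3.67235779e-01  3.88818028e-01  1.53880601e+00 -8.03518519e-05
  1.21405547e+00  5.19950757e-02] [ 0.20769269  0.14225742 -1.43999716] 8.683481014533944
962 [82.07885633 84.10572019 84.57014417]Traceback (most recent call last):
  File "<stdin>", line 12, in <module>
    return _quantile_unchecked(
        a, q, axis, out, overwrite_input, method, keepdims, weights)
    return _ureduce(a,
                    func=_quantile_ureduce_func,
    ...<5 lines>...
                    overwrite_input=overwrite_input,
                    method=method)
    r = func(a, **kwargs)
    result = _quantile(arr,
                       quantiles=q,
    ...<2 lines>...
                       out=out,
                       weights=wgt)
    slices_having_nans = np.isnan(arr[-1, ...])
                                  ~~~^^^^^^^^^
IndexError: index -1 is out of bounds for axis 0 with size 0
```

View pics/w2.png

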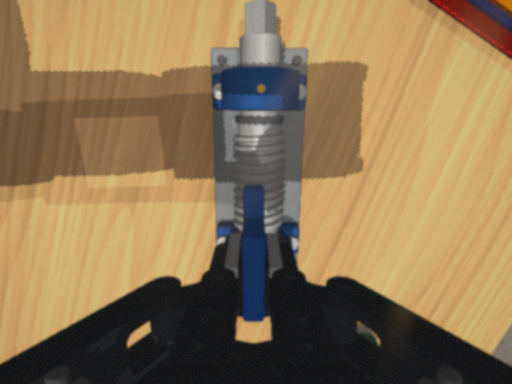

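The wrist view shows the comb held at (254,250), over the near half of the thread. The spindle axis is at about column 260, with grooves visible at rows 120–190. I'll fit the cylinder axis from the depth readings.

```bash
cat > fit.py <<'E'
from h import *
import pickle
from scipy.optimize import least_squares
from rig import arm
w,s,p,d=pickle.load(open("w2.pkl","rb")); t=np.load("top0.npz"); sc=np.load("scene0.npz")
for nm,m,p,d in(("wrist",w,p,d),("top",arm.camera_model("top"),t["p"],t["d"]),("scene",arm.camera_model("scene"),sc["p"],sc["d"])):
    C=cloud(m,d); H,S,V=cv2.split(cv2.cvtColor(p,cv2.COLOR_BGR2HSV))
    a=np.radians(108.2); e=np.array([np.cos(a),np.sin(a)]); n=np.array([-e[1],e[0]]); q=C[...,:2]-[561.4,232.1]
    X,Y,z=q@e,q@n,C[...,2]
    k=(np.abs(X)<44)&(np.abs(Y)<30)&(z>66)&(z<88)&(S<90)&(d>0)
    x,y,h=X[k],Y[k],z[k]
    f=lambda v:np.hypot(y-v[0]-v[1]*x,h-60-v[3])-v[2]
    r=least_squares(f,[0,0,22,0],loss="soft_l1",f_scale=.7)
    J=np.linalg.inv(r.jac.T@r.jac)
    print(nm,k.sum(),"y0 %.2f slope %.4f rad %.2f dz %.2f"%tuple(r.x),"x range",x.min(),x.max(),"rms",np.sqrt(np.mean(f(r.x)**2)),np.sqrt(np.diag(J)))
    b=(H>100)&(H<130)&(S>80)&(z>60)&(z<100)&(np.abs(Y)<45)
    for lo,hi in((-100,-50),(50,100)):
        g=b&(X>lo)&(X<hi)
        if g.sum()>20: print("  block",g.sum(),np.percentile(X[g],[1,99]).round(1),np.percentile(Y[g],[1,99]).round(1))
    g=(np.abs(X)<130)&(np.abs(Y)<60)&(z>6)&(z<20)&(d>0)&(S<60); print("  plate",line(np.c_[X[g],Y[g]]))
E
python3 fit.py
```

```text
wrist 3428 y0 -4.64 slope -0.0166 rad 23.07 dz -0.93 x range -43.886227952595334 43.99758354635876 rms 2.0328710583388903 [0.06787968 0.00265778 0.16443086 0.20711054]
  block 25 [-61.1 -52.3] [-35.1  26.5]
  block 2707 [64.3 94.8] [-30.9  26.3]
  plate (array([ 6.8, -4.4]), array([ 94.9, 228.3]), 179.45)
top 757 y0 -5.84 slope -0.0165 rad 22.91 dz -0.75 x range -43.893749794705954 43.93739877837331 rms 2.261096048885579 [0.15708453 0.00620443 0.36991809 0.44065197]
  block 370 [-91.9 -62.3] [-34.3  27.6]
  block 388 [63.4 93.4] [-33.3  27. ]
  plate (array([ 1.1, -4.6]), array([ 94.4, 239.2]), 179.49)
scene 344 y0 -3.45 slope -0.0214 rad 24.20 dz -1.64 x range -43.72173437703351 42.555166326501954 rms 1.778226364586562 [0.38934437 0.00705255 0.75376322 0.78396915]
  block 148 [-92.3 -64. ] [-34.7   9.8]
  block 133 [63.3 90.9] [-38.3  25.2]
  plate (array([-1.2, -8.2]), array([ 95. , 237.7]), 178.19)
```

Run:
```python
from h import *
import pickle
from rig import arm
plan(arm.state(),[565.4,234,222.4],17.4)
w,s,p,d=pickle.load(open("w2.pkl","rb")); C=cloud(w,d)
a=np.radians(107.4); e=np.array([np.cos(a),np.sin(a)]); n=np.array([-e[1],e[0]]); q=C[...,:2]-[565.4,234]
X,Y,z=q@e,q@n,C[...,2]; k=(np.abs(Y)<5)&(z>76)&(z<87)&(np.abs(X)<44)
x,h=X[k],z[k]; print(k.sum(),x.min(),x.max())
for lo,hi in((-44,44),(0,25),(20,44)):
    g=(x>lo)&(x<hi); A=np.c_[np.cos(2*np.pi*x/8),np.sin(2*np.pi*x/8),np.ones(len(x)),x][g]; c=np.linalg.lstsq(A,h[g],rcond=None)[0]
    print(lo,hi,c.round(2),"groove at X=",(np.degrees(np.arctan2(-c[1],-c[0]))/45)%8)
for i in range(16): g=((x%8)//.5==i)&(x>15); print(i*.5+.25,g.sum(),h[g].mean().round(2))
```

```text
shift [ 4.2  5.2 -0. ] turn [-0.      0.0001  0.0118]
590 -3.500325085255871 43.5063723030507
-44 44 [ 2.72  0.39 81.3  -0.  ] groove at X= 4.180134406203559
0 25 [ 2.67  0.46 81.29 -0.  ] groove at X= 4.217447821288582
20 44 [ 2.76  0.31 81.29 -0.  ] groove at X= 4.14188804439322
0.25 24 83.44
0.75 27 83.62
1.25 38 83.38
1.75 33 82.43
2.25 43 81.44
2.75 41 79.53
3.25 30 78.81
3.75 23 79.13
4.25 21 78.75
4.75 18 79.05
5.25 21 78.97
5.75 13 79.78
6.25 7 81.6
6.75 25 83.58
7.25 25 83.58
7.75 31 83.33
```

Request:
drive_tool:
  series:
    - [[0.0042,0.0052,0],[0,0,0.0118],1]
    - [[0,0,0.02],[0,0,0],1]
    - [[0,0,0.025],[0,0,0],1]
    - [[0,0,0.02],[0,0,0],1]
    - [[0,0,0.008],[0,0,0],1]
    - [[0,0,0.003],[0,0,0],1]
    - [[0,0,0],[0,0,0],1]
    - [[0,0,0],[0,0,0],1]

```text
clock: 7.7
eef_pos: [566.1, 234.4, 147.4]
ee_rot: [1.857, 2.532, 0.003]
contact_force: [-1.0, 1.1, 0.3]
gripper_width: 9.0
grasp_force: 58.6
```

```bash
cat > look.py <<'E'
from h import *
import pickle,sys
from rig import arm
w=arm.camera_model("wrist"); s=arm.state(); p,d=arm.grab_frame("wrist"); cv2.imwrite("pics/w%s.png"%sys.argv[1],p)
pickle.dump((w,s,p,d),open("w%s.pkl"%sys.argv[1],"wb")); print(s["clock"],s["eef_pos"],s["contact_force"])
C=cloud(w,d); M=R.from_rotvec(s["ee_rot"]).as_matrix(); T=(C-s["eef_pos"])@M
H,S,V=cv2.split(cv2.cvtColor(p,cv2.COLOR_BGR2HSV))
b=(H>100)&(H<130)&(S>90)&(np.abs(T[...,1])<12)&(T[...,2]<30)&(T[...,2]>-30)&(np.abs(T[...,0])<45)
t=T[b]; print("comb in tool",b.sum(),np.percentile(t,[1,50,99],axis=0).round(1).tolist())
for lo,hi in((-14,-3),(3,14)):
    g=t[(t[:,2]>lo)&(t[:,2]<hi)]
    if len(g): print(lo,len(g),np.percentile(g,[1,50,99],axis=0).round(1).tolist())
a=np.radians(107.4); e=np.array([np.cos(a),np.sin(a)]); n=np.array([-e[1],e[0]]); q=C[...,:2]-[565.4,234]
X,Y,z=q@e,q@n,C[...,2]
print("tcp in thread frame",(s["eef_pos"][:2]-[565.4,234])@np.c_[e,n], "yaw of tool y",np.degrees(np.arctan2(M[1,1],M[0,1])))
k=(np.abs(Y)<5)&(z>76)&(z<87)&(np.abs(X)<44); x,h=X[k],z[k]
A=np.c_[np.cos(2*np.pi*x/8),np.sin(2*np.pi*x/8),np.ones(len(x)),x]; c=np.linalg.lstsq(A,h,rcond=None)[0]
print(k.sum(),x.min(),x.max(),c.round(2),"groove at X=",(np.degrees(np.arctan2(-c[1],-c[0]))/45)%8)
k=(np.abs(X)<44)&(np.abs(Y)<24)&(z>66)&(z<88)&(S<90)&(d>0); x,y,h=X[k],Y[k],z[k]
from scipy.optimize import least_squares
r=least_squares(lambda v:np.hypot(y-v[0]-v[1]*x,h-60-v[3])-v[2],[0,0,22,0],loss="soft_l1",f_scale=.7); print("axis y0,slope,rad,dz",r.x.round(3),x.min(),x.max())
E
python3 look.py 3
```

```text
7.7 [566.14362676 234.37025023 147.40447912] [-1.02131276  1.10641041  0.26759181]
comb in tool 3170 [[-17.0, -6.0, -24.1], [12.1, 0.3, -7.7], [34.4, 5.9, 19.2]]
-14 2079 [[-17.4, -4.2, -13.0], [4.5, 0.3, -8.0], [21.5, 5.1, -3.9]]
3 185 [[12.2, -5.1, 3.1], [21.3, 0.3, 8.0], [21.8, 4.7, 13.9]]
tcp in thread frame [ 0.13093297 -0.82031857] yaw of tool y 17.475352984984166
524 24.419015559701943 43.93039161728543 [ 2.720e+00  2.000e-01  8.149e+01 -1.000e-02] groove at X= 4.095205810648975
axis y0,slope,rad,dz [-3.2000e-01 -1.0000e-03  2.2912e+01 -6.2200e-01] -20.631850265841127 43.96850168298712
```

View pics/w3.png

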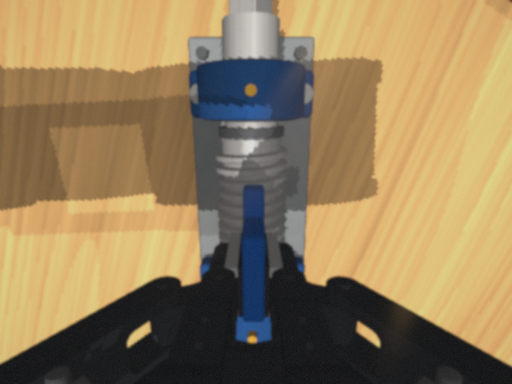

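The comb is centred over the spindle. Its middle is about 1.5 mm ahead of the TCP in tool x, and the grooves are at X≈4.1 mod 8, so I'll shift by +2.5 mm and come down slowly.

Request:
drive_tool:
  series:
    - [[0.0025,-0.0005,0.002],[0,0,0],1]
    - [[0,0,0.004],[0,0,0],1]
    - [[0,0,0.003],[0,0,0],1]
    - [[0,0,0.002],[0,0,0],1]
    - [[0,0,0.001],[0,0,0],1]
    - [[0,0,0.0005],[0,0,0],1]
    - [[0,0,0],[0,0,0],1]
    - [[0,0,0],[0,0,0],1]

```text
clock: 8.55
eef_pos: [564.2, 236.3, 133.8]
ee_rot: [1.858, 2.533, 0.0]
contact_force: [1.3, -0.0, -1.3]
gripper_width: 8.8
grasp_force: 58.6
```

```bash
python3 look.py 4
```

```text
8.55 [564.24616308 236.28554198 133.84172856] [ 1.33192087 -0.02797731 -1.30348414]
comb in tool 3126 [[-17.0, -5.0, -23.6], [12.2, 0.3, -7.6], [34.4, 5.5, 19.3]]
-14 2075 [[-17.5, -4.1, -13.0], [4.7, 0.3, -8.0], [21.5, 5.1, -4.0]]
3 191 [[11.9, -5.2, 3.0], [21.3, 0.3, 8.0], [21.9, 6.0, 13.9]]
tcp in thread frame [2.52600064 0.41756744] yaw of tool y 17.48586494547182
432 30.70856890512232 43.979599192725544 [ 2.680e+00  3.000e-01  8.162e+01 -1.000e-02] groove at X= 4.142006529376868
axis y0,slope,rad,dz [-2.680e-01 -2.000e-03  2.266e+01 -2.080e-01] -12.739664068368395 43.99653517535486
```

Request:
drive_tool:
  series:
    - [[0,0,0.0004],[0,0,0],1]
    - [[0,0,0.0004],[0,0,0],1]
    - [[0,0,0.0004],[0,0,0],1]
    - [[0,0,0.0004],[0,0,0],1]
    - [[0,0,0.0004],[0,0,0],1]
    - [[0,0,0],[0,0,0],1]

```text
clock: 9.2
eef_pos: [564.1, 236.3, 131.7]
ee_rot: [-1.858, -2.533, 0.0]
contact_force: [-0.3, -0.5, -1.3]
gripper_width: 9.0
grasp_force: 58.6
```

Request:
drive_tool:
  series:
    - [[0,0,0.0003],[0,0,0],1]
    - [[0,0,0.0003],[0,0,0],1]
    - [[0,0,0],[0,0,0],1]

```text
clock: 9.5
eef_pos: [564.2, 236.3, 131.1]
ee_rot: [1.858, 2.533, -0.0]
contact_force: [-0.5, 0.1, -0.4]
gripper_width: 9.2
grasp_force: 58.6
```

Request:
drive_tool:
  series:
    - [[0,0,0.0003],[0,0,0],1]
    - [[0,0,0.0003],[0,0,0],1]
    - [[0,0,0],[0,0,0],1]

```text
clock: 9.8
eef_pos: [564.2, 236.3, 130.5]
ee_rot: [1.858, 2.533, -0.0]
contact_force: [0.6, -0.7, -1.0]
gripper_width: 9.0
grasp_force: 58.6
```

Request:
drive_tool:
  series:
    - [[0,0,0.0003],[0,0,0],1]
    - [[0,0,0.0003],[0,0,0],1]
    - [[0,0,0],[0,0,0],1]

```text
clock: 10.1
eef_pos: [564.2, 236.3, 129.9]
ee_rot: [1.858, 2.533, -0.0]
contact_force: [-0.4, 1.3, -1.1]
gripper_width: 8.8
grasp_force: 58.6
```

Request:
drive_tool:
  series:
    - [[0,0,0.0003],[0,0,0],1]
    - [[0,0,0.0003],[0,0,0],1]
    - [[0,0,0],[0,0,0],1]

```text
clock: 10.4
eef_pos: [564.1, 236.3, 129.3]
ee_rot: [-1.858, -2.533, 0.0]
contact_force: [0.9, -0.3, -1.0]
gripper_width: 9.3
grasp_force: 58.6
```

Request:
drive_tool:
  series:
    - [[0,0,0.0003],[0,0,0],1]
    - [[0,0,0.0003],[0,0,0],1]
    - [[0,0,0],[0,0,0],1]

```text
clock: 10.7
eef_pos: [564.2, 236.2, 128.7]
ee_rot: [1.858, 2.533, -0.0]
contact_force: [0.2, -1.0, -1.3]
gripper_width: 9.0
grasp_force: 58.6
```

Still no contact force. I'm within 1 mm of the expected home height, so I'll take single small steps.

Request:
drive_tool:
  series:
    - [[0,0,0.0002],[0,0,0],1]
    - [[0,0,0.0002],[0,0,0],1]
    - [[0,0,0],[0,0,0],1]

```text
clock: 11.0
eef_pos: [564.2, 236.3, 128.4]
ee_rot: [1.858, 2.533, -0.0]
contact_force: [-0.5, -0.2, -0.3]
gripper_width: 9.2
grasp_force: 58.6
```

Request:
drive_tool:
  series:
    - [[0,0,0.0002],[0,0,0],1]
    - [[0,0,0],[0,0,0],1]

```text
clock: 11.2
eef_pos: [564.2, 236.3, 128.2]
ee_rot: [1.858, 2.533, -0.0]
contact_force: [-0.1, -0.1, -0.5]
gripper_width: 9.1
grasp_force: 58.6
```

Request:
drive_tool:
  series:
    - [[0,0,0.0002],[0,0,0],1]
    - [[0,0,0],[0,0,0],1]

```text
clock: 11.4
eef_pos: [564.2, 236.3, 128.0]
ee_rot: [1.858, 2.533, -0.0]
contact_force: [-0.7, -0.0, -0.3]
gripper_width: 9.2
grasp_force: 58.6
```

Request:
drive_tool:
  series:
    - [[0,0,0.0002],[0,0,0],1]
    - [[0,0,0],[0,0,0],1]

```text
clock: 11.6
eef_pos: [564.2, 236.3, 127.7]
ee_rot: [1.858, 2.533, -0.0]
contact_force: [0.4, 0.9, -0.8]
gripper_width: 8.9
grasp_force: 58.6
```

Request:
drive_tool:
  series:
    - [[0,0,0.0002],[0,0,0],1]
    - [[0,0,0],[0,0,0],1]

```text
clock: 11.8
eef_pos: [564.2, 236.3, 127.5]
ee_rot: [1.858, 2.533, -0.0]
contact_force: [0.3, 0.7, -1.2]
gripper_width: 9.2
grasp_force: 58.6
```

Request:
drive_tool:
  series:
    - [[0,0,0.0002],[0,0,0],1]
    - [[0,0,0],[0,0,0],1]

```text
clock: 12.0
eef_pos: [564.2, 236.3, 127.4]
ee_rot: [1.858, 2.533, -0.0]
contact_force: [0.4, 0.8, -1.6]
gripper_width: 8.8
grasp_force: 58.6
```

Request:
drive_tool:
  series:
    - [[0,0,0.0002],[0,0,0],1]
    - [[0,0,0],[0,0,0],1]

```text
clock: 12.2
eef_pos: [564.2, 236.3, 127.2]
ee_rot: [1.858, 2.533, 0.0]
contact_force: [-0.2, 0.4, -0.3]
gripper_width: 9.1
grasp_force: 58.7
```

Request:
drive_tool:
  series:
    - [[0,0,0.0002],[0,0,0],1]
    - [[0,0,0],[0,0,0],1]

```text
clock: 12.4
eef_pos: [564.2, 236.3, 127.2]
ee_rot: [1.858, 2.533, 0.0]
contact_force: [-0.8, 0.4, 0.7]
gripper_width: 9.3
grasp_force: 58.9
```

Request:
drive_tool:
  series:
    - [[0,0,0.0002],[0,0,0],1]
    - [[0,0,0],[0,0,0],1]

```text
clock: 12.6
eef_pos: [564.2, 236.3, 127.2]
ee_rot: [1.858, 2.533, 0.0]
contact_force: [-1.3, -0.8, 3.8]
gripper_width: 9.1
grasp_force: 59.2
```

It has stopped at z=127.2, the expected home height, and the force is rising. I'll add slightly more pressure and hold.

Request:
drive_tool:
  series:
    - [[0,0,0.0001],[0,0,0],1]
    - [[0,0,0.0001],[0,0,0],1]
    - [[0,0,0],[0,0,0],1]
    - [[0,0,0],[0,0,0],1]
    - [[0,0,0],[0,0,0],1]
    - [[0,0,0],[0,0,0],1]
    - [[0,0,0],[0,0,0],1]
    - [[0,0,0],[0,0,0],1]
    - [[0,0,0],[0,0,0],1]
    - [[0,0,0],[0,0,0],1]

```text
clock: 13.6
eef_pos: [564.2, 236.3, 127.1]
ee_rot: [1.858, 2.533, 0.001]
contact_force: [-1.9, -0.4, 5.3]
gripper_width: 9.4
grasp_force: 59.6
```

```bash
python3 look.py 5
python3 - <<'E'
from rig import arm
import cv2
p,d=arm.grab_frame("scene"); q=p[120:210,280:400]; cv2.imwrite("pics/s5.png",cv2.resize(q,None,fx=6,fy=6,interpolation=cv2.INTER_CUBIC))
E
```

```text
13.6 [564.24930613 236.28771326 127.14919125] [-1.93718306 -0.43093061  5.30594185]
comb in tool 3111 [[-17.0, -4.6, -15.4], [12.3, 0.3, -7.7], [34.4, 5.1, 19.6]]
-14 2077 [[-17.3, -4.2, -13.0], [4.7, 0.3, -8.1], [21.5, 5.1, -4.1]]
3 190 [[12.1, -5.2, 3.2], [21.3, 0.3, 8.2], [21.9, 4.9, 13.8]]
tcp in thread frame [2.52713266 0.41391891] yaw of tool y 17.48593621626079
398 32.09012141168373 43.90916472797161 [ 2.75  0.24 81.42 -0.  ] groove at X= 4.11021556456318
axis y0,slope,rad,dz [-2.7300e-01 -1.0000e-03  2.2741e+01 -4.5400e-01] -10.883857401548878 43.976799487184195
```

View pics/s5.png

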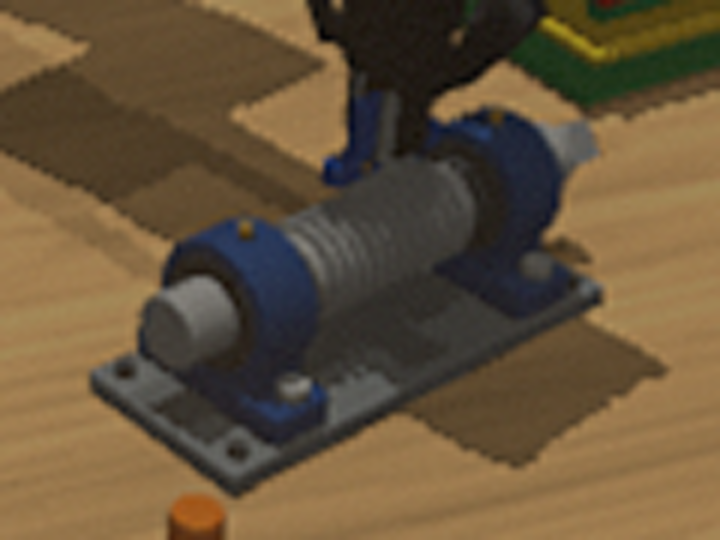

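The scene crop shows the hand at (400,100) and the comb's crossbar end at (345,170), at the far side of the thread top. I'll check this against projected points.

Run:
```python
from h import *
from rig import arm
m=arm.camera_model("scene"); a=np.radians(107.4); e=np.array([np.cos(a),np.sin(a)]); n=np.array([-e[1],e[0]])
def pr(X,Y,z):
    P=np.r_[np.array([565.4,234])+X*e+Y*n,z]; q=cv2.projectPoints(P[None],np.zeros(3),np.zeros(3),m["camera_matrix"],None)[0] if 0 else None
    c=R.from_rotvec(m["rotation"]).as_matrix().T@(P-m["position"]); u=m["camera_matrix"]@c; u=u[:2]/u[2]; return ((u-[280,120])*6).round()
for nm,v in dict(top0=(0,0,84),topL=(-44,0,84),topR=(44,0,84),barLlow=(-29,0,100),barLtop=(-29,0,112),bladeL=(-18,0,84),bladeR=(26,0,84),blockL=(-61,0,94),blockR=(61,0,94),blockRout=(92,0,94)).items(): print(nm,pr(*v))
```

```text
top0 [369. 192.]
topL [297. 225.]
topR [439. 161.]
barLlow [326. 182.]
barLtop [329. 159.]
bladeL [340. 205.]
bladeR [411. 173.]
blockL [271. 218.]
blockR [468. 130.]
blockRout [515. 109.]
```

The projection agrees: the crossbar end should be near (328,170) and the blade on the crest line. The comb is home. I'll hold a little longer, then lift off.

Request:
drive_tool:
  series:
    - [[0,0,0],[0,0,0],1]
    - [[0,0,0],[0,0,0],1]
    - [[0,0,0],[0,0,0],1]
    - [[0,0,0],[0,0,0],1]
    - [[0,0,-0.001],[0,0,0],1]
    - [[0,0,-0.002],[0,0,0],1]
    - [[0,0,-0.003],[0,0,0],1]
    - [[0,0,-0.01],[0,0,0],1]
    - [[0,0,-0.025],[0,0,0],1]
    - [[0,0,-0.034],[0,0,0],1]

```text
clock: 14.7
eef_pos: [563.4, 236.0, 201.3]
ee_rot: [-1.857, -2.532, 0.005]
contact_force: [-0.3, 0.5, -0.6]
gripper_width: 9.0
grasp_force: 58.6
```

Run:
```python
from h import *
from rig import arm
s=arm.state(); print(s["eef_pos"],s["contact_force"]); M=R.from_rotvec(s["ee_rot"]).as_matrix()
T=R.from_rotvec([2.409,2.016,0]).as_matrix()
print("turn",R.from_matrix(M.T@T).as_rotvec().round(4),"shift",(M.T@(np.array([540.8,-326.1,202])-s["eef_pos"])).round(1))
```

```text
[563.38320443 235.95578555 201.30551098] [-0.27560968  0.50209872 -0.58014071]
turn [-0.0036  0.0009  0.4823] shift [-5.293e+02 -1.904e+02  2.000e-01]
```

Request:
drive_tool:
  series:
    - [[-0.038,-0.0137,0],[0,0,0],1]
    - [[-0.038,-0.0137,0],[0,0,0],1]
    - [[-0.038,-0.0137,0],[0,0,0],1]
    - [[-0.038,-0.0137,0],[0,0,0],1]
    - [[-0.038,-0.0137,0],[0,0,0],1]
    - [[-0.038,-0.0137,0],[0,0,0],1]
    - [[-0.038,-0.0137,0],[0,0,0],1]
    - [[-0.038,-0.0137,0],[0,0,0],1]
    - [[-0.038,-0.0137,0],[0,0,0],1]
    - [[-0.038,-0.0137,0],[0,0,0],1]

```text
clock: 15.7
eef_pos: [547.6, -169.0, 202.5]
ee_rot: [1.857, 2.532, 0.001]
contact_force: [0.6, 0.3, -0.5]
gripper_width: 9.1
grasp_force: 58.8
```

Request:
drive_tool:
  series:
    - [[-0.038,-0.0137,0],[0,0,0],1]
    - [[-0.038,-0.0137,0],[0,0,0],1]
    - [[-0.038,-0.0137,0],[0,0,0],1]
    - [[-0.0353,-0.0123,0],[0,0,0],1]
    - [[0,0,0],[0,0,0.1206],1]
    - [[0,0,0],[0,0,0.1206],1]
    - [[0,0,0],[0,0,0.1206],1]
    - [[0,0,0],[0,0,0.1206],1]
    - [[0,0,0],[0,0,0],1]
    - [[0,0,0],[0,0,0],1]

```text
clock: 16.7
eef_pos: [541.7, -325.8, 202.1]
ee_rot: [2.406, 2.019, 0.0]
contact_force: [-0.1, 0.3, 0.0]
gripper_width: 8.7
grasp_force: 58.7
```

Run:
```python
from h import *
from rig import arm
s=arm.state(); print(s["eef_pos"],s["contact_force"]); M=R.from_rotvec(s["ee_rot"]).as_matrix()
T=R.from_rotvec([2.409,2.016,0]).as_matrix()
print("turn",R.from_matrix(M.T@T).as_rotvec().round(4),"shift",(M.T@(np.array([540.8,-326.1,57.5])-s["eef_pos"])).round(2))
w=arm.camera_model("wrist"); p,d=arm.grab_frame("wrist"); cv2.imwrite("pics/w6.png",p)
```

```text
[ 541.73493102 -325.79896164  202.06154944] [-0.07322861  0.29764124  0.02110519]
turn [0.0003 0.0001 0.0025] shift [ -0.42  -0.95 144.56]
```

View pics/w6.png

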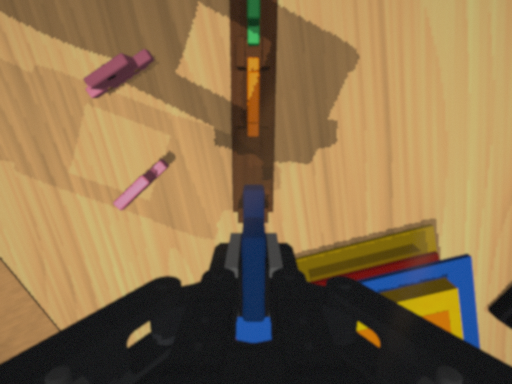

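The wrist view shows the comb above the empty end place, lined up with the stand at columns 235–275. I'll go down to just above the posts.

Request:
drive_tool:
  series:
    - [[-0.0004,-0.0009,0.015],[0,0,0.0025],1]
    - [[0,0,0.025],[0,0,0],1]
    - [[0,0,0.025],[0,0,0],1]
    - [[0,0,0.025],[0,0,0],1]
    - [[0,0,0.02],[0,0,0],1]
    - [[0,0,0.01],[0,0,0],1]
    - [[0,0,0],[0,0,0],1]
    - [[0,0,0],[0,0,0],1]

```text
clock: 17.55
eef_pos: [541.3, -326.3, 82.4]
ee_rot: [2.41, 2.013, 0.001]
contact_force: [0.0, -0.6, -0.5]
gripper_width: 9.1
grasp_force: 58.7
```

Run:
```python
from h import *
from rig import arm
s=arm.state(); print(s["eef_pos"],s["contact_force"]); M=R.from_rotvec(s["ee_rot"]).as_matrix()
T=R.from_rotvec([2.409,2.016,0]).as_matrix()
print("turn",R.from_matrix(M.T@T).as_rotvec().round(4),"shift",(M.T@(np.array([540.8,-326.1,57.5])-s["eef_pos"])).round(2))
```

```text
[ 541.27122841 -326.34013216   82.44972472] [ 0.01705129 -0.62872636 -0.47649034]
turn [ 0.0012  0.0004 -0.002 ] shift [ 0.17 -0.54 24.95]
```

Request:
drive_tool:
  series:
    - [[0,-0.0005,0.004],[0,0,0],1]
    - [[0,0,0.005],[0,0,0],1]
    - [[0,0,0.005],[0,0,0],1]
    - [[0,0,0.004],[0,0,0],1]
    - [[0,0,0.003],[0,0,0],1]
    - [[0,0,0.0015],[0,0,0],1]
    - [[0,0,0.001],[0,0,0],1]
    - [[0,0,0],[0,0,0],1]
    - [[0,0,0],[0,0,0],1]

```text
clock: 18.45
eef_pos: [540.3, -326.0, 58.2]
ee_rot: [2.412, 2.013, 0.0]
contact_force: [-0.2, 0.3, -1.0]
gripper_width: 9.3
grasp_force: 58.7
```

Request:
drive_tool:
  series:
    - [[0,0,0.0004],[0,0,0],1]
    - [[0,0,0.0003],[0,0,0],1]
    - [[0,0,0],[0,0,0],1]

```text
clock: 18.75
eef_pos: [540.2, -326.0, 57.6]
ee_rot: [2.412, 2.013, 0.0]
contact_force: [-0.6, -0.8, 0.1]
gripper_width: 9.3
grasp_force: 58.9
```

Contact with the posts is just starting at the height where I gripped it. I'll seat it a touch more, open, and retreat.

Request:
drive_tool:
  series:
    - [[0,0,0.0003],[0,0,0],1]
    - [[0,0,0],[0,0,0],1]
    - [[0,0,0],[0,0,0],0.8]
    - [[0,0,0],[0,0,0],0.5]
    - [[0,0,0],[0,0,0],0.2]
    - [[0,0,0],[0,0,0],0]
    - [[0,0,0],[0,0,0],0]
    - [[0,0,0],[0,0,0],0]
    - [[0,0,0],[0,0,0],0]
    - [[0,0,0],[0,0,0],0]

```text
clock: 19.75
eef_pos: [540.2, -326.0, 57.1]
ee_rot: [2.412, 2.013, -0.0]
contact_force: [-0.2, -0.1, 0.2]
gripper_width: 85.4
grasp_force: 0.0
```

Request:
drive_tool:
  series:
    - [[0,0,-0.01],[0,0,0],0]
    - [[0,0,-0.02],[0,0,0],0]
    - [[0,0,-0.025],[0,0,0],0]
    - [[0,0,-0.03],[0,0,0],0]
    - [[0,0,-0.03],[0,0,0],0]
    - [[0,0,-0.025],[0,0,0],0]
    - [[0,0,0],[0,0,0],0]
    - [[0,0,0],[0,0,0],0]
    - [[0,0,0],[0,0,0],0]

```text
clock: 20.65
eef_pos: [539.4, -325.5, 195.9]
ee_rot: [-2.41, -2.012, 0.001]
contact_force: [0.5, -0.7, -0.4]
gripper_width: 85.5
grasp_force: 0.0
```

Run:
```python
from h import *
from rig import arm
w=arm.camera_model("wrist"); s=arm.state(); p,d=arm.grab_frame("wrist"); cv2.imwrite("pics/w7.png",p); print(s["clock"],s["eef_pos"],s["gripper_width"])
H,S,V=cv2.split(cv2.cvtColor(p,cv2.COLOR_BGR2HSV)); C=cloud(w,d); z=C[...,2]
k=(H>105)&(H<130)&(S>110)&(d>0)&(np.hypot(C[...,0]-541,C[...,1]+324)<60)
for a,b in((60,75),(36,48)):
    q=k&(z>a)&(z<b); print(a,q.sum(),line(C[q]),np.median(z[q]))
```

```text
20.65 [ 539.44895736 -325.46578396  195.88792472] 85.53548499921217
60 297 (array([ 539.7, -330.3]), array([ 8.6, 26.9]), 79.56) 65.65710468916959
36 49 (array([ 540.1, -324.5]), array([ 8.5, 63.6]), 80.2) 41.55771841365117
```

View pics/w7.png

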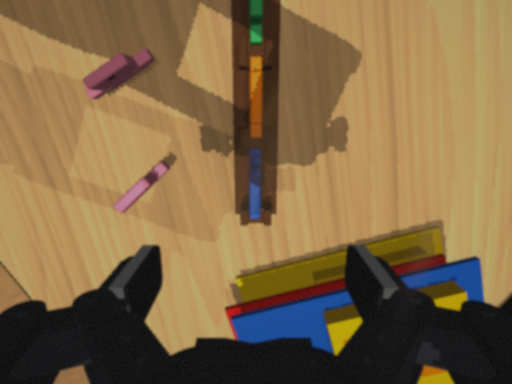

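The blue comb hangs upright in its own place at (254,185), within about 1.5 mm of where it started. The gripper is clear.

```bash
python3 -c "
from rig import arm
print(arm.job_done())"
```

```text
the job is handed in; nothing more can be done
None
```

The job is handed in, though no verdict came back: the blue comb dropped fully home in the thread, was held for over a second at about 5 N in the readings I took, and is back upright in its own place, released.

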